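# Put the paint pots back on the board by size

### The arm

A 7-joint arm with a two-finger parallel gripper is mounted at the origin on the work surface. World frame = base frame: x ahead of the robot, y to its left, z up, the work surface at z = 0. Lengths are in m, angles in rad, forces in N, time in s.
With the tool pointing down it reaches from about 0.35 to 0.9 m from the base axis. Payload 8.1 kg.
Tool frame: the origin (TCP) lies between the finger pads; the fingertips stand 8 mm ahead of it and the grasp point (between the pads) lies 11 mm behind it; z points along the fingers, y is the line along which they close (so a half turn about z gives the same grasp; the last joint's range is limited). The gripper opens to 92 mm and grips with 3 to 60 N. Pads are 19 mm wide; open, the fingers measure 130 mm over their backs; the gripper's body (75 mm by 190 mm) begins 47 mm behind the grasp point.
Start: joints at [-1.323, 0.434, 0.025, 1.573, -0.012, 1.134, -0.075], TCP at [0.215, 0.587, 0.197] pointing down, gripper open.
Joint ranges: [-2.62, 2.62], [-0.44, 2.09], [-1.27, 1.32], [0.08, 2.57], [-1.32, 4.46], [0.12, 2], [-2.74, 2.74]. Speed limits (rad/s): [2.22, 2.22, 3.01, 3.01, 3.14, 3.14, 3.14].

### API

Orientations are given as a unit quaternion [w, x, y, z].
In Python, from bench import r, optics, finder gives the robot as it stands. The module is installed in compiled form; this text tells all that it offers.
- The arm moves only by the tool play_rows, never from a script. Its argument "rows" is a list of rows, each a list of 5 numbers: the gripper command: -1 is shut, 1 is fully open, values between are in proportion, then the shift along the world's x, y, z normalised to -1 to 1, where 1 is 40 mm, then the turn about the world's z normalised to -1 to 1, where 1 is 0.12 rad. A call has 1 to 8 rows; each row shifts and turns the commanded pose from where the row before left it; what a row does not reach is not made up. A row lasts 1/12 s, in which the tool goes at most 41.7 mm and 7.16 degrees, less where a joint would pass 70% of its speed; a pose out of reach is approached as far as the arm can. A call with a number of a shift or a turn outside -1 to 1 is refused whole. A call with a gripper value outside its range is refused whole. The fingers move at their own pace and stop on an object; "squeeze" is the grip in N (left out, the last holds). Time passes only in rows, so rows that do not move let the fingers close. It gives the time, the measured TCP pose, the force, the opening and the grip force at its end, in the units of the state.
- r.state(): the state, without advancing time (a new reading comes with each control period).
- optics.camera(name): name is "scene" or "top" or "wrist"; returns a dict with "img" (480x640x3 uint8, red, green, blue), "fx", "fy", "cx", "cy" (pixels), "dist" ([k1, k2, p1, p2, k3] as OpenCV has them; the pictures are not rectified), "position" and "attitude" of the camera in the world; the wrist camera has in their place "T_tool_cam" (4x4, takes a point from camera to tool coordinates, whose origin is the TCP and whose axes are the flange's). Camera axes: x right, y down, z forward; pixel columns grow to the right and rows downward; lengths in m; the calibration is good to about 2 mm. A picture is of the moment at which its call begins: read the wrist's pose just before it. There is no depth.
- r.job_done(): hands the job in; it is judged then, once.
Trained networks look in the newest picture that a camera, given by its name, has taken for a name from the list of things; names that differ only in an ending like _2 or _b are one class to them, and where a whole thing is asked for, a point or a joint stands for the part that bears it (a point fixed in the world has none). Each returns a list of dicts, best first, with "p" (0 to 1); they miss things now and then, are a little off and sometimes report something else, mostly with a low value. They report only what shows in the picture. A call takes as long as a camera call. They do not tell look-alikes from the thing itself.
- finder.trace(label, camera): "region" (480x640 bool, what is visible of it).
- finder.tip_of(label, camera): "at" ([x, y, z] in m, in world coordinates, good to about 4 mm: a listed point, or the origin of a listed thing).
The state is a dict: "t": time; "joints": joint angles; "dq": joint speeds; "joint_efforts": joint torques, N m; "position": TCP position; "eef_rot": TCP orientation; "force": force on the tool from outside, world axes, zero at the start; "wrist_torque": the same for the moment, N m; "opening": finger opening in m; "finger_force": force on a finger pad.
Only numpy, scipy, OpenCV 4.12 (cv2) and the standard library are available. Lean on these libraries where they do the work, as an engineer would, in place of code of your own. Each camera call takes 0.05 s, during which the arm holds its last target. There are 200 camera calls.

### The job

Put the four lidded paint pots away on the plywood board, one standing upright in the middle of each black round mat, in order of size: the smallest on the mat nearest the roll of masking tape, the largest on the mat furthest from it. Set them down rather than dropping them, do not tip them over, and leave the roll of tape where it is.

Things in the scene. Friction and masses are not known exactly. Their poses are not given: they have to be found in the camera images.
- pot_a: The smallest of four lidded paint pots: upright white plastic cylinder, 32 mm in diameter, 45 mm high over its plain steel lid (top 12 mm, 1 mm narrower); 50 g, varies by a third. Origin: centre of its underside, z up its axis. Starts on the table; a brush, a knife and a paint tube (under 25 mm high) lie along x near y = 0.2, -0.2 and 0 m, so fingers closing along x have most room.
- pot_b: The second smallest of four lidded paint pots: upright white plastic cylinder, 42 mm in diameter, 60 mm high over its plain steel lid (top 12 mm, 1 mm narrower); 100 g, varies by a third. Origin: centre of its underside, z up its axis. Starts on the table; a brush, a knife and a paint tube (under 25 mm high) lie along x near y = 0.2, -0.2 and 0 m, so fingers closing along x have most room.
- pot_c: The second largest of four lidded paint pots: upright white plastic cylinder, 52 mm in diameter, 78 mm high over its plain steel lid (top 12 mm, 1 mm narrower); 190 g, varies by a third. Origin: centre of its underside, z up its axis. Starts on the table; a brush, a knife and a paint tube (under 25 mm high) lie along x near y = 0.2, -0.2 and 0 m, so fingers closing along x have most room.
- pot_d: The largest of four lidded paint pots: upright white plastic cylinder, 62 mm in diameter, 98 mm high over its plain steel lid (top 12 mm, 1 mm narrower); 330 g, varies by a third. Origin: centre of its underside, z up its axis. Starts on the table; a brush, a knife and a paint tube (under 25 mm high) lie along x near y = 0.2, -0.2 and 0 m, so fingers closing along x have most room.
- board: Fixed plywood board on the table, 100 mm (its x) by 640 mm (its y), 12 mm thick, carrying a row of four mats along its y axis. Origin: centre of its underside; y along the row, x away from the robot. A roll of tape stands at one end and a cork sanding block (50 x 80 x 28 mm) at the other, either way round.
- mat_p: One of four identical fixed round black rubber mats on the board, 76 mm in diameter, 3 mm thick, 90 mm apart from centre to centre. Its letter tells nothing of its place in the row. Origin: centre of its underside; its top is 15 mm above the table. Fingers have room across the row (closing along the board's x), little along it.
- mat_q: One of four identical fixed round black rubber mats on the board, 76 mm in diameter, 3 mm thick, 90 mm apart from centre to centre. Its letter tells nothing of its place in the row. Origin: centre of its underside; its top is 15 mm above the table. Fingers have room across the row (closing along the board's x), little along it.
- mat_r: One of four identical fixed round black rubber mats on the board, 76 mm in diameter, 3 mm thick, 90 mm apart from centre to centre. Its letter tells nothing of its place in the row. Origin: centre of its underside; its top is 15 mm above the table. Fingers have room across the row (closing along the board's x), little along it.
- mat_s: One of four identical fixed round black rubber mats on the board, 76 mm in diameter, 3 mm thick, 90 mm apart from centre to centre. Its letter tells nothing of its place in the row. Origin: centre of its underside; its top is 15 mm above the table. Fingers have room across the row (closing along the board's x), little along it.
- tape: A roll of masking tape lying flat on the board near one end, beyond the end mat (centre about 125 mm from the centre of that mat): a cream ring 80 mm across, 22 mm high, hole 56 mm. Loose. Origin: centre of its underside. It marks the end of the row where the smallest pot belongs.
Mind the look-alikes: they are no part of the job. What is shaped like the pot_b but blue or red is not meant.

How it is judged:
At the end, for the whole second after the job is handed in: All four pots stand on the mats in order of size, counted from the mat nearest the tape (smallest) to the furthest (largest), each within 12 mm of its mat's centre along and across the board, its underside within 4 mm of the mat's top, tilted less than 0.1 rad, at rest and released (((y of tape in the frame of board above 0.15 m and y of pot_a in the frame of board between 0.123 and 0.147 m and y of pot_b in the frame of board between 0.033 and 0.057 m and y of pot_c in the frame of board between -0.057 and -0.033 m and y of pot_d in the frame of board between -0.147 and -0.123 m) or (y of tape in the frame of board below -0.15 m and y of pot_a in the frame of board between -0.147 and -0.123 m and y of pot_b in the frame of board between -0.057 and -0.033 m and y of pot_c in the frame of board between 0.033 and 0.057 m and y of pot_d in the frame of board between 0.123 and 0.147 m)) and x of pot_a in the frame of board between -0.012 and 0.012 m and z of pot_a in the frame of board between 0.011 and 0.019 m and angle between each of pot_a, pot_b, pot_c, pot_d's own z axis and vertical below 0.1 rad and linear speed of each of pot_a, pot_b, pot_c, pot_d below 0.02 m/s and contact force between each of pot_a, pot_b, pot_c, pot_d and the fingers below 0.1 N and x of pot_b in the frame of board between -0.012 and 0.012 m and z of pot_b in the frame of board between 0.011 and 0.019 m and x of pot_c in the frame of board between -0.012 and 0.012 m and z of pot_c in the frame of board between 0.011 and 0.019 m and x of pot_d in the frame of board between -0.012 and 0.012 m and z of pot_d in the frame of board between 0.011 and 0.019 m); the robot touches nothing.
It fails at once if a pot is tipped over (angle between any of pot_a, pot_b, pot_c, pot_d's own z axis and vertical above 0.7 rad).
It fails at once if a pot is dropped from more than about 25 mm (it moves faster than 0.7 m/s with no finger on it) ((linear speed of pot_a above 0.7 m/s and contact force between pot_a and the fingers below 0.05 N) or (linear speed of pot_b above 0.7 m/s and contact force between pot_b and the fingers below 0.05 N) or (linear speed of pot_c above 0.7 m/s and contact force between pot_c and the fingers below 0.05 N) or (linear speed of pot_d above 0.7 m/s and contact force between pot_d and the fingers below 0.05 N)).
It fails at once if the roll of tape is moved by more than 20 mm (distance of tape from where it was at the start of the episode above 0.02 m).
It also fails if it takes over 102 s, if anything falls off the work surface, if the arm or the gripper's body presses on something with over 40 N, if the wrist force passes 120 N, or if a joint passes its speed limit or range.

## Working session

There is one attempt and no reset: what is moved stays moved. The work goes in short steps, Python scripts to look and compute and a tool call to move; the robot and the scene stay as the last step left them, time stands still between calls to the robot, and variables do not carry over. Pictures are saved under pics/ and viewed, at most 14 in all, crops included, and the job is handed in when it is done.

Besides the shell and the picture viewer there is one more tool, called after "Call:" by a JSON object that holds its "fn" and its "kwargs", one argument or row to a line. play_rows: Moves the arm, as the interface text tells. Its arguments: {"type":"object","properties":{"rows":{"type":"array","items":{"type":"array","items":{"type":"number","minimum":-1,"maximum":1}}},"squeeze":{"type":"number"}},"required":["rows"]}

```bash
mkdir -p pics
python3 - <<'E'
from bench import r, optics, finder
import cv2
s=r.state(); print(s)
for c in ["top","scene"]:
    d=optics.camera(c); cv2.imwrite(f"pics/{c}0.png",d["img"][:,:,::-1]); print({k:v for k,v in d.items() if k!="img"})
    for l in ["pot_a","pot_b","pot_c","pot_d","board","mat_p","tape"]:
        print(c,l,[(round(o["p"],2),[round(float(v),3) for v in o["at"]]) for o in finder.tip_of(l,c)])
E
```

```text
{'t': 0.0, 'joints': array([-1.32260355,  0.43522199,  0.02501695,  1.57409175, -0.01155787,
        1.133959  , -0.07507565]), 'dq': array([-0.00130719, -0.00132164, -0.00142155, -0.00067831, -0.00152795,
       -0.00157911, -0.00132142]), 'joint_efforts': array([ 4.50776652e-04, -6.67831850e+01,  9.85005274e-01, -3.14474022e+01,
       -6.07245625e-02,  4.26953263e-02,  1.49509606e-04]), 'position': array([0.21468703, 0.58639726, 0.1960482 ]), 'eef_rot': array([-3.62783283e-05,  1.74531607e-01,  9.84651272e-01, -7.67413359e-04]), 'force': array([-0.44830534,  0.40049947, -0.0702974 ]), 'wrist_torque': array([-0.02987003,  0.04003063,  0.00156894]), 'finger_force': 0.0, 'opening': 0.09211620973143049}
{'fx': 527.1546270605387, 'fy': 527.1546270605387, 'cx': 322.82958502098654, 'cy': 233.6236611183418, 'dist': array([0.01880267, 0.        , 0.        , 0.        , 0.        ]), 'position': array([0.39248338, 0.01231973, 1.10372499]), 'attitude': array([-0.03857253,  0.71287971, -0.69822155,  0.05292781])}
top pot_a [(0.96, [0.415, 0.298, 0.001]), (0.83, [0.346, -0.12, -0.003]), (0.8,
[... 1726 characters left out ...]
0.59, [0.429, -0.294, -0.001]), (0.57, [0.439, -0.08, -0.002])]
scene pot_c [(0.88, [0.511, -0.035, -0.002]), (0.87, [0.413, 0.3, -0.005]), (0.68, [0.446, 0.075, -0.001]), (0.61, [0.344, -0.121, -0.001]), (0.59, [0.429, -0.294, -0.001]), (0.57, [0.439, -0.08, -0.002])]
scene pot_d [(0.88, [0.511, -0.035, -0.002]), (0.87, [0.413, 0.3, -0.005]), (0.68, [0.446, 0.075, -0.001]), (0.61, [0.344, -0.121, -0.001]), (0.59, [0.429, -0.294, -0.001]), (0.57, [0.439, -0.08, -0.002])]
scene board [(0.62, [0.651, 0.028, 0.001])]
scene mat_p [(0.97, [0.627, 0.163, 0.007]), (0.83, [0.659, -0.018, 0.014]), (0.82, [0.645, 0.07, 0.011]), (0.73, [0.676, -0.105, 0.014])]
scene tape [(0.69, [0.603, 0.279, 0.014])]
```

View pics/top0.png

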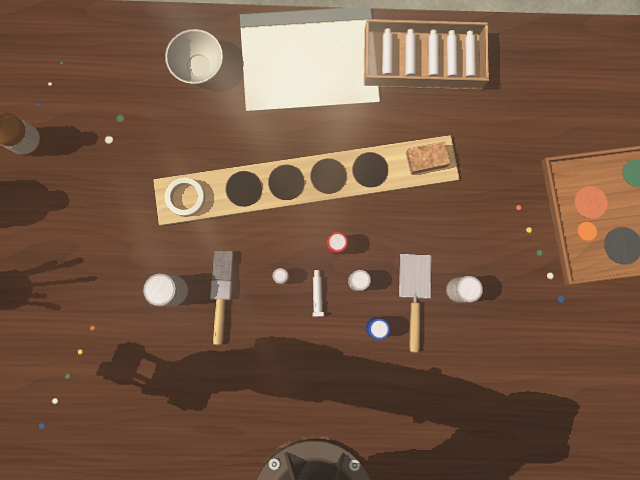

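View pics/scene0.png

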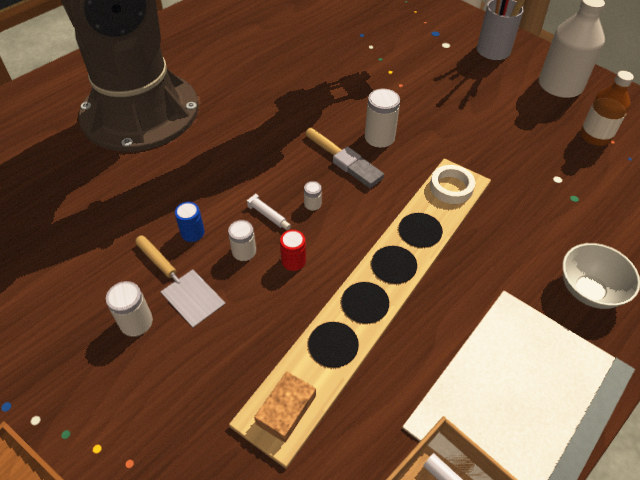

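The top view shows white pots at (160,290), (280,276), (360,280) and (466,289). The look-alikes are blue at (378,328) and red at (337,242). The tape is at (184,197), the left, +y end of the row. I'll measure the sizes and the mats, and check with a crop.

```bash
cat > h.py <<'E'
from bench import r, optics, finder
import cv2, numpy as np
from scipy.spatial.transform import Rotation as R
def ray(d,uv,z):
    K=np.array([[d["fx"],0,d["cx"]],[0,d["fy"],d["cy"]],[0,0,1]])
    p=cv2.undistortPoints(np.array([[uv]],float),K,d["dist"])[0,0]
    if "position" in d: q=np.asarray(d["attitude"]); o=np.asarray(d["position"]); M=R.from_quat(q[[1,2,3,0]]).as_matrix()
    else: T=d["Tw"]; M=T[:3,:3]; o=T[:3,3]
    v=M@np.array([p[0],p[1],1]); return o+v*(z-o[2])/v[2]
def wrist():
    s=r.state(); d=optics.camera("wrist"); q=s["eef_rot"]; T=np.eye(4)
    T[:3,:3]=R.from_quat(q[[1,2,3,0]]).as_matrix(); T[:3,3]=s["position"]; d["Tw"]=T@d["T_tool_cam"]; return s,d
E
python3 - <<'E'
from h import *
for c in ["top","scene"]:
    d=optics.camera(c); im=d["img"]
    for o in finder.trace("mat_p",c):
        m=o["region"]; ys,xs=np.nonzero(m); p=ray(d,(xs.mean(),ys.mean()),.015); print(c,"mat",round(o["p"],2),np.round(p[:2],4),m.sum())
    for o in finder.trace("pot_d",c):
        ys,xs=np.nonzero(o["region"]); print(c,"pot",round(o["p"],2),xs.min(),xs.max(),ys.min(),ys.max(),len(xs))
    if c=="top":
        cv2.imwrite("pics/crop.png",cv2.resize(im[230:350,130:500][:,:,::-1],None,fx=2.1,fy=2.1,interpolation=cv2.INTER_CUBIC))
        for n,uv,h,rr in [("d",(160,289),.098,.0305),("a",(280,276),.045,.0155),("b",(360,280),.060,.0205),("c",(470,289),.078,.0255)]:
            print(n,ray(d,uv,h)[:2],"lid radius px",rr*d["fx"]/(1.1037-h))
E
```

```text
top mat 0.97 [ 0.6586 -0.0163] 1013
top mat 0.74 [0.6424 0.0727] 992
top mat 0.73 [ 0.6752 -0.104 ] 925
top mat 0.71 [0.6268 0.1608] 1015
top mat 0.69 [0.644 0.043] 8189
top mat 0.28 [ 0.4395 -0.0837] 375
top pot 0.97 365 388 318 338 393
top pot 0.96 326 346 232 254 373
top pot 0.94 446 482 275 301 810
top pot 0.83 144 187 273 305 1176
top pot 0.78 348 369 270 290 362
top pot 0.63 272 288 267 284 238
d [0.41178767 0.29757303] lid radius px 15.987089713976765
a [0.44320351 0.0761566 ] lid radius px 7.717858429619675
b [ 0.43782271 -0.08287048] lid radius px 10.354191678395177
c [ 0.42406194 -0.29554467] lid radius px 13.105628341663
scene mat 0.93 [ 0.6779 -0.1053] 1844
scene mat 0.82 [0.6466 0.0718] 1355
scene mat 0.65 [0.6311 0.16  ] 1224
scene mat 0.61 [ 0.6621 -0.0169] 1595
scene pot 0.94 305 321 183 210 420
scene pot 0.94 228 255 221 260 898
scene pot 0.89 365 399 88 147 1748
scene pot 0.81 280 306 230 270 957
scene pot 0.63 174 203 202 241 909
```

View pics/crop.png

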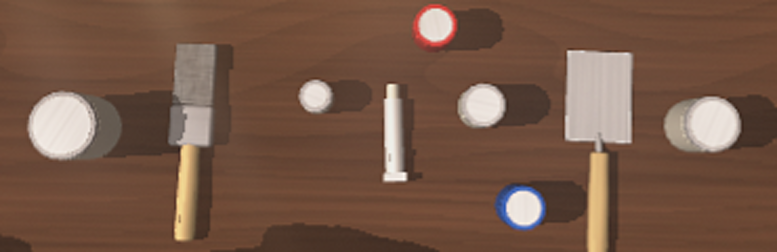

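The lid radii in the crop are about 16 px on the left and 13 px on the right. So d is at (160,289), c at (470,289), a at (280,276) and b at (360,280). The blue and red ones are left alone. The tape is at the +y end, so the order from +y is a, b, c, d. I'll start with d.

Call:
{"fn": "play_rows", "kwargs": {
  "rows": [
    [1,0.6,-0.7,0,-0.9],
    [1,0.6,-0.8,0,-0.9],
    [1,0.6,-0.8,0,-0.9],
    [1,0.6,-0.8,0,-0.9],
    [1,0.6,-0.8,0,-0.9],
    [1,0.6,-0.8,0,-0.9],
    [1,0.6,-0.8,0,-0.9],
    [1,0.5,-0.8,0,-0.9]
  ],
  "squeeze": 20
}}

```text
t: 1.77
position: [0.4043, 0.3331, 0.1972]
eef_rot: [0.0, 0.573, 0.819, 0.001]
force: [0.6, 0.9, -0.3]
opening: 0.0917
finger_force: 0.0
```

Call:
{"fn": "play_rows", "kwargs": {
  "rows": [
    [1,0.2,-0.5,0,-0.7],
    [1,0.05,-0.4,0,-0.7],
    [1,0,0,0,0]
  ]
}}

```text
t: 2.02
position: [0.4143, 0.2948, 0.1971]
eef_rot: [0.001, 0.642, 0.767, -0.0]
force: [0.3, -0.2, 0.0]
opening: 0.0921
finger_force: 0.0
```

Run:
```python
from h import *
s,d=wrist(); print(s["position"],s["eef_rot"]); cv2.imwrite("pics/w1.png",d["img"][:,:,::-1])
for o in finder.trace("pot_d","wrist"):
    ys,xs=np.nonzero(o["region"]); print(round(o["p"],2),xs.min(),xs.max(),ys.min(),ys.max(),len(xs))
print([(o["p"],o["at"]) for o in finder.tip_of("pot_d","wrist")])
print("camera",d["Tw"])
```

```text
[0.41426191 0.29483217 0.19710694] [ 5.07300959e-04  6.41688657e-01  7.66965024e-01 -2.50930701e-04]
0.81 289 315 374 391 393
0.58 268 346 162 252 5471
[(0.7, [0.4102, 0.3017, -0.0005]), (0.67, [0.4491, 0.0758, 0.0023])]
camera [[ 9.84113642e-01  1.70352782e-01  5.00026850e-02  4.00229982e-01]
 [ 1.77537339e-01 -9.45710975e-01 -2.72233805e-01  3.68104960e-01]
 [ 9.12302030e-04  2.76786345e-01 -9.60931052e-01  3.82943626e-01]
 [ 0.00000000e+00  0.00000000e+00  0.00000000e+00  1.00000000e+00]]
```

View pics/w1.png

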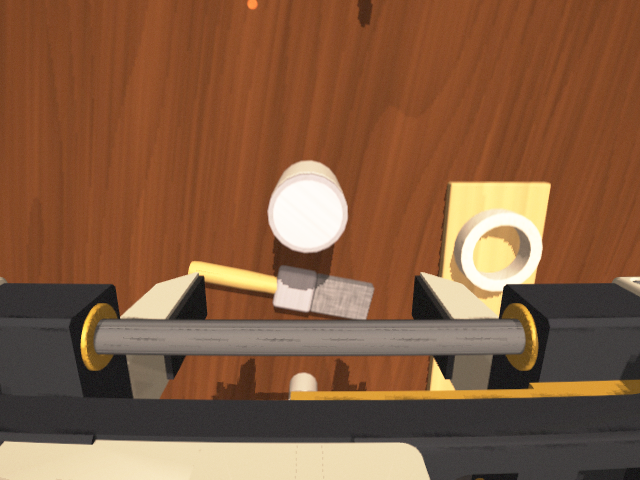

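The wrist view shows pot d's lid at about (308,212), pot a's at (302,382), and the tape at (498,250).

Run:
```python
from h import *
s,d=wrist()
print(ray(d,(308,212),.098),ray(d,(308+39,212),.098)-ray(d,(308,212),.098))
```

```text
[0.4096702  0.30772662 0.098     ] [0.0286046  0.00554597 0.        ]
```

Call:
{"fn": "play_rows", "kwargs": {
  "rows": [
    [1,-0.1,0.17,-0.5,0],
    [1,0,0,-0.8,0],
    [1,0,0,-0.8,0],
    [1,0,0,-0.7,0],
    [1,0,0,-0.65,0],
    [1,0,0,0,0],
    [-1,0,0,0,0],
    [-1,0,0,0,0]
  ]
}}

```text
t: 2.88
position: [0.4093, 0.3069, 0.06]
eef_rot: [0.0, 0.637, 0.771, 0.001]
force: [-0.7, 0.5, 0.2]
opening: 0.0828
finger_force: 0.0
```

Call:
{"fn": "play_rows", "kwargs": {
  "rows": [
    [-1,0,0,0,0],
    [-1,0,0,0,0],
    [-1,0,0,0,0]
  ]
}}

```text
t: 3.13
position: [0.4094, 0.3065, 0.0601]
eef_rot: [0.0, 0.638, 0.77, 0.001]
force: [0.5, 0.2, -0.1]
opening: 0.0629
finger_force: 0.3
```

Call:
{"fn": "play_rows", "kwargs": {
  "rows": [
    [-1,0,0,0,0],
    [-1,0,0,0,0],
    [-1,0,0,0.3,0],
    [-1,0,0,0.6,0],
    [-1,0,0,0.7,0],
    [-1,0,0,0.7,0],
    [-1,0,0,0.7,0],
    [-1,0,0,0.5,0]
  ]
}}

```text
t: 3.8
position: [0.409, 0.3057, 0.2011]
eef_rot: [0.0, 0.638, 0.77, 0.001]
force: [-0.6, 0.3, -2.1]
opening: 0.0604
finger_force: 20.0
```

Call:
{"fn": "play_rows", "kwargs": {
  "rows": [
    [-1,0.3,-0.4,0.1,0],
    [-1,0.48,-0.73,0.1,0],
    [-1,0.5,-0.75,0,0],
    [-1,0.5,-0.75,0,0],
    [-1,0.5,-0.75,0,0],
    [-1,0.5,-0.75,0,0],
    [-1,0.5,-0.75,0,0],
    [-1,0.5,-0.75,0,0]
  ]
}}

```text
t: 4.47
position: [0.5602, 0.0789, 0.2067]
eef_rot: [-0.0, 0.638, 0.77, -0.0]
force: [0.6, 0.1, -2.7]
opening: 0.0601
finger_force: 20.0
```

Call:
{"fn": "play_rows", "kwargs": {
  "rows": [
    [-1,0.5,-0.75,0,0],
    [-1,0.5,-0.75,0,0],
    [-1,0.5,-0.75,0,0],
    [-1,0.5,-0.75,0,0],
    [-1,0.5,-0.75,0,0],
    [-1,0.4,-0.6,0,0],
    [-1,0,0,0,0],
    [-1,0,0,0,0]
  ]
}}

```text
t: 5.13
position: [0.6757, -0.096, 0.2059]
eef_rot: [-0.0, 0.639, 0.769, -0.001]
force: [-0.4, 0.6, -2.8]
opening: 0.0603
finger_force: 20.0
```

Run:
```python
from h import *
s,d=wrist(); print(s["position"],s["eef_rot"]); cv2.imwrite("pics/w2.png",d["img"][:,:,::-1])
for o in finder.trace("mat_p","wrist"):
    ys,xs=np.nonzero(o["region"]); print(round(o["p"],2),xs.min(),xs.max(),ys.min(),ys.max(),len(xs),ray(d,(xs.mean(),ys.mean()),.015)[:2])
```

```text
[ 0.67566357 -0.09604659  0.20590518] [-3.23910308e-04  6.39066304e-01  7.69151054e-01 -9.00835657e-04]
0.96 270 345 169 218 2171 [ 0.67075441 -0.08853622]
0.59 267 348 69 154 5474 [ 0.65902637 -0.01580919]
```

View pics/w2.png

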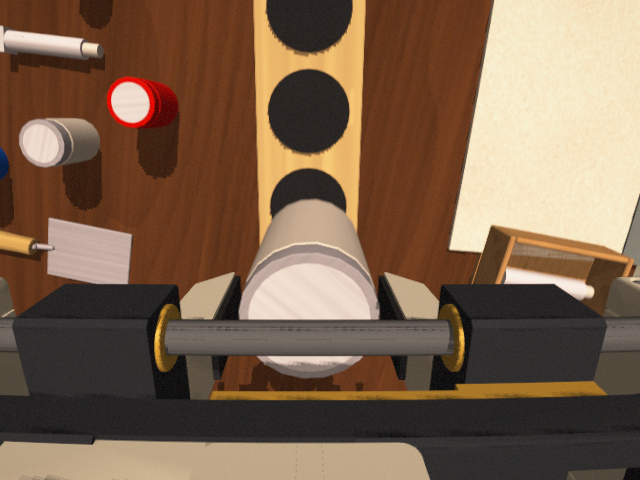

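The wrist view shows the pot upright in the grip with its lid centre near (310,311), and the c mat at (308,111), which agrees with the earlier fit.

Run:
```python
from h import *
s,d=wrist(); h=s["position"][2]+.038
for uv in [(310,311),(310,376),(243,311),(377,311),(310,247)]: print(uv,ray(d,uv,h))
d=optics.camera("top"); i=d["img"][120:260,260:460]; cv2.imwrite("pics/t2.png",cv2.resize(i[:,:,::-1],None,fx=4,fy=4));
```

```text
(310, 311) [ 0.67569768 -0.09511172  0.24419058]
(310, 376) [ 0.68173374 -0.12647686  0.24419058]
(243, 311) [ 0.64813955 -0.10045239  0.24419058]
(377, 311) [ 0.70327186 -0.08987054  0.24419058]
(310, 247) [ 0.67037615 -0.06745417  0.24419058]
```

Call:
{"fn": "play_rows", "kwargs": {
  "rows": [
    [-1,0.02,-0.21,0,0],
    [-1,0,0,-0.7,0],
    [-1,0,0,-0.9,0],
    [-1,0,0,-0.9,0],
    [-1,0,0,-0.4,0],
    [-1,0,0,-0.2,0],
    [-1,0,0,-0.1,0],
    [-1,0,0,0,0]
  ]
}}

```text
t: 6.0
position: [0.6771, -0.1019, 0.0791]
eef_rot: [0.0, 0.637, 0.77, 0.0]
force: [-0.1, 0.5, -2.1]
opening: 0.0601
finger_force: 20.0
```

Call:
{"fn": "play_rows", "kwargs": {
  "rows": [
    [-1,0,-0.03,-0.07,0],
    [-1,0,0,-0.03,0],
    [-1,0,0,0,0]
  ]
}}

```text
t: 6.25
position: [0.6774, -0.1034, 0.0759]
eef_rot: [0.001, 0.638, 0.77, 0.0]
force: [-0.9, 0.2, -2.0]
opening: 0.0598
finger_force: 20.0
```

Call:
{"fn": "play_rows", "kwargs": {
  "rows": [
    [-0.5,0,0,-0.02,0],
    [1,0,0,0,0],
    [1,0,0,0,0],
    [1,0,0,0,0],
    [1,0,0,0.3,0],
    [1,0,0,0.8,0],
    [1,0,0,1,0],
    [1,0,0,1,0]
  ]
}}

```text
t: 6.92
position: [0.6761, -0.1031, 0.1999]
eef_rot: [-0.0, 0.638, 0.77, -0.0]
force: [1.3, 1.1, 0.6]
opening: 0.0917
finger_force: 0.0
```

Call:
{"fn": "play_rows", "kwargs": {
  "rows": [
    [1,-0.4,-0.3,0.1,0],
    [1,-0.7,-0.5,0,0],
    [1,-0.8,-0.6,0,0],
    [1,-0.8,-0.6,0,0],
    [1,-0.8,-0.6,0,0],
    [1,-0.8,-0.6,0,0],
    [1,-0.8,-0.6,0,0],
    [1,-0.8,-0.6,0,0]
  ]
}}

```text
t: 7.58
position: [0.4392, -0.2801, 0.2032]
eef_rot: [0.001, 0.638, 0.77, 0.0]
force: [0.1, -0.8, 1.0]
opening: 0.0916
finger_force: 0.0
```

Call:
{"fn": "play_rows", "kwargs": {
  "rows": [
    [1,-0.35,-0.35,0,0],
    [1,0,0,0,0],
    [1,0,0,0,0]
  ]
}}

```text
t: 7.83
position: [0.4262, -0.2941, 0.2032]
eef_rot: [0.001, 0.639, 0.769, 0.001]
force: [0.8, 0.4, -0.3]
opening: 0.0918
finger_force: 0.0
```

```bash
cat >> h.py <<'E'
def lid(label,h,rr,fn):
    # wrist picture; find bright lid circle for pots near the tool
    s,d=wrist(); im=d["img"]; cv2.imwrite(fn,im[:,:,::-1]); print(s["position"])
    for o in finder.trace(label,"wrist"):
        m=o["region"].astype(np.uint8); ys,xs=np.nonzero(m)
        # lid: lower-image end of region; fit by the widest row pair: centre u, bottom v minus radius
        u0=(xs.min()+xs.max())/2; v1=ys.max()
        w=xs.max()-xs.min()+1; c=(u0,v1-w/2*0.97)
        print(round(o["p"],2),"box",xs.min(),xs.max(),ys.min(),ys.max(),"lid",np.round(ray(d,c,h)[:2],4),"radius",round(np.linalg.norm(ray(d,(c[0]+w/2,c[1]),h)-ray(d,c,h)),4),"want",rr)
    for o in finder.tip_of(label,"wrist"): print("tip",round(o["p"],2),np.round(o["at"],4))
E
python3 -c "
from h import *
lid('pot_c',.078,.0255,'pics/w3.png')"
```

```text
[ 0.42622713 -0.29411233  0.20320623]
0.97 box 232 277 0 17 lid [ 0.3577 -0.1424] radius 0.0165 want 0.0255
0.96 box 280 338 172 241 lid [ 0.4256 -0.2925] radius 0.0241 want 0.0255
0.75 box 586 639 14 91 lid [ 0.6323 -0.1353] radius 0.0222 want 0.0255
0.28 box 525 639 0 241 lid [ 0.6415 -0.2283] radius 0.0505 want 0.0255
tip 0.74 [ 0.6767 -0.1094  0.0142]
tip 0.62 [ 0.4224 -0.296  -0.0005]
```

View pics/w3.png

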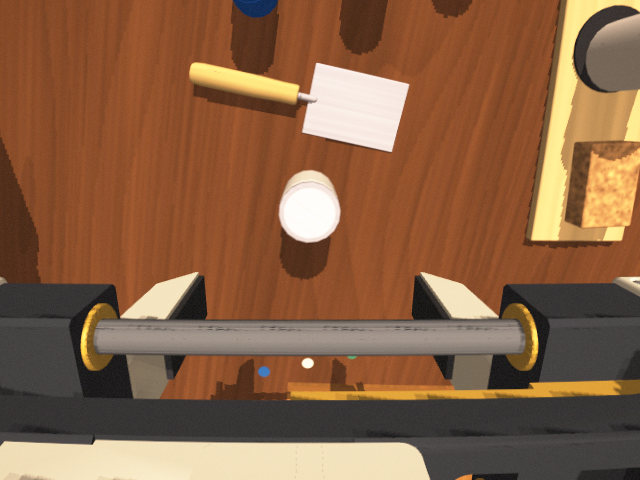

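Pot c's lid is at (309,211), centred under the tool to within 2 mm.

Call:
{"fn": "play_rows", "kwargs": {
  "rows": [
    [1,0,0.02,-0.4,0],
    [1,0,0,-0.8,0],
    [1,0,0,-0.9,0],
    [1,0,0,-0.9,0],
    [1,0,0,-0.6,0],
    [1,0,0,-0.35,0],
    [-1,0,0,0,0],
    [-1,0,0,0,0]
  ]
}}

```text
t: 8.65
position: [0.4272, -0.2915, 0.0436]
eef_rot: [-0.001, 0.637, 0.771, -0.0]
force: [0.3, -0.8, -0.2]
opening: 0.0827
finger_force: 0.0
```

Call:
{"fn": "play_rows", "kwargs": {
  "rows": [
    [-1,0,0,0,0],
    [-1,0,0,0,0],
    [-1,0,0,0,0],
    [-1,0,0,0,0],
    [-1,0,0,0,0],
    [-1,0,0,0,0],
    [-1,0,0,0,0]
  ]
}}

```text
t: 9.23
position: [0.4271, -0.2926, 0.0446]
eef_rot: [0.0, 0.638, 0.77, 0.0]
force: [-0.9, 0.3, 5.6]
opening: 0.0494
finger_force: 20.0
```

Call:
{"fn": "play_rows", "kwargs": {
  "rows": [
    [-1,0,0,0.3,0],
    [-1,0,0,0.6,0],
    [-1,0,0,0.8,0],
    [-1,0,0,0.8,0],
    [-1,0,0,0.8,0],
    [-1,0,0,0.8,0],
    [-1,0,0,0,0],
    [-1,0,0,0,0]
  ]
}}

```text
t: 9.9
position: [0.4276, -0.2926, 0.2093]
eef_rot: [0.001, 0.638, 0.77, 0.001]
force: [-0.6, 0.1, -1.7]
opening: 0.0498
finger_force: 20.0
```

Run:
```python
from h import *
s,d=wrist(); print(s["position"]); cv2.imwrite("pics/w4.png",d["img"][:,:,::-1])
```

```text
[ 0.42762239 -0.29263197  0.20932069]
```

View pics/w4.png

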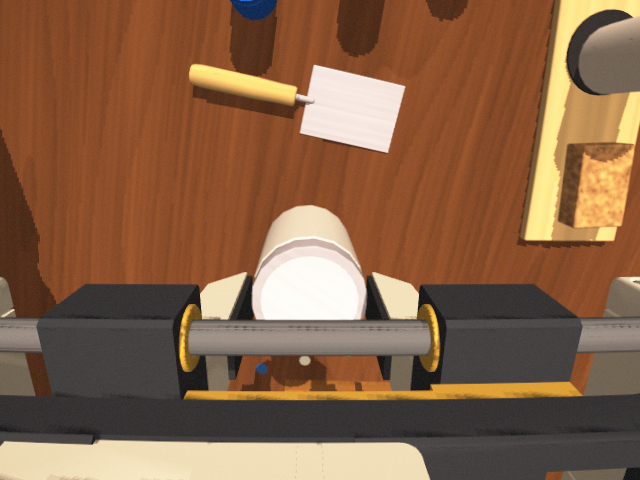

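The pot is held upright with its lid centre at about (309,296).

Run:
```python
from h import *
s,d=wrist(); h=s["position"][2]+.0335; print(s["position"])
for uv in [(309,296),(254,296),(364,296),(309,240)]: print(uv,ray(d,uv,h))
```

```text
[ 0.4267458  -0.29190594  0.2078424 ]
(309, 296) [ 0.42564907 -0.28976276  0.2413424 ]
(254, 296) [ 0.4026334 -0.2941873  0.2413424]
(364, 296) [ 0.44868353 -0.28539072  0.2413424 ]
(309, 240) [ 0.42095304 -0.26525343  0.2413424 ]
```

Call:
{"fn": "play_rows", "kwargs": {
  "rows": [
    [-1,0.3,0.35,0,0],
    [-1,0.5,0.6,0,0],
    [-1,0.55,0.65,0,0],
    [-1,0.55,0.65,0,0],
    [-1,0.55,0.65,0,0],
    [-1,0.55,0.65,0,0],
    [-1,0.55,0.65,0,0],
    [-1,0.55,0.65,0,0]
  ]
}}

```text
t: 10.67
position: [0.5905, -0.0966, 0.2058]
eef_rot: [-0.001, 0.638, 0.77, -0.001]
force: [0.5, -0.8, -2.1]
opening: 0.0495
finger_force: 20.0
```

Call:
{"fn": "play_rows", "kwargs": {
  "rows": [
    [-1,0.55,0.65,0,0],
    [-1,0.55,0.65,0,0],
    [-1,0.5,0.5,0,0],
    [-1,0.14,0.19,0,0],
    [-1,0,0,-0.5,0],
    [-1,0,0,-0.9,0],
    [-1,0,0,0,0],
    [-1,0,0,0,0]
  ]
}}

```text
t: 11.33
position: [0.6577, -0.0189, 0.1492]
eef_rot: [-0.003, 0.638, 0.77, -0.002]
force: [0.2, 0.1, -1.4]
opening: 0.0497
finger_force: 20.0
```

Call:
{"fn": "play_rows", "kwargs": {
  "rows": [
    [-1,0.06,0,-0.5,0],
    [-1,0,0,-0.7,0],
    [-1,0,0,-0.5,0],
    [-1,0,0,-0.3,0],
    [-1,0,0,-0.15,0],
    [-1,0,0,0,0],
    [-1,0,0,0,0]
  ]
}}

```text
t: 11.92
position: [0.6636, -0.019, 0.0673]
eef_rot: [0.001, 0.638, 0.77, 0.0]
force: [0.5, -0.2, -2.0]
opening: 0.0495
finger_force: 20.0
```

Call:
{"fn": "play_rows", "kwargs": {
  "rows": [
    [-1,-0.05,0,-0.07,0],
    [-1,0,0,-0.05,0],
    [-1,0,0,0,0],
    [-1,0,0,0,0]
  ]
}}

```text
t: 12.25
position: [0.6609, -0.0186, 0.0617]
eef_rot: [0.0, 0.638, 0.77, 0.0]
force: [-1.0, -0.5, -1.8]
opening: 0.0497
finger_force: 20.0
```

Call:
{"fn": "play_rows", "kwargs": {
  "rows": [
    [-1,0,0,-0.04,0],
    [-1,0,0,0,0],
    [0,0,0,0,0],
    [1,0,0,0,0],
    [1,0,0,0,0],
    [1,0,0,0,0],
    [1,0,0,0.4,0],
    [1,0,0,0.9,0]
  ]
}}

```text
t: 12.92
position: [0.6576, -0.0182, 0.1079]
eef_rot: [-0.003, 0.638, 0.77, -0.003]
force: [0.3, 0.5, 1.0]
opening: 0.0785
finger_force: 0.0
```

Call:
{"fn": "play_rows", "kwargs": {
  "rows": [
    [1,0,0,1,0],
    [0.3,0,0,1,0],
    [0.3,-0.6,-0.2,0.2,0],
    [0.3,-0.9,-0.25,0,0],
    [0.3,-0.9,-0.25,0,0],
    [0.3,-0.9,-0.25,0,0],
    [0.3,-0.9,-0.25,0,0],
    [0.3,-0.9,-0.25,0,0]
  ]
}}

```text
t: 13.58
position: [0.4551, -0.0771, 0.1996]
eef_rot: [0.0, 0.638, 0.77, 0.0]
force: [-0.1, -1.4, 1.0]
opening: 0.0599
finger_force: 0.0
```

Call:
{"fn": "play_rows", "kwargs": {
  "rows": [
    [0.3,-0.4,-0.1,0,0],
    [0.3,0,0,0,0],
    [0.3,0,0,0,0]
  ]
}}

```text
t: 13.83
position: [0.4407, -0.0807, 0.2003]
eef_rot: [0.0, 0.638, 0.77, 0.001]
force: [0.1, -0.3, 0.3]
opening: 0.0595
finger_force: 0.0
```

```bash
python3 -c "
from h import *
lid('pot_b',.060,.0205,'pics/w5.png')"
```

```text
[ 0.44068734 -0.08070897  0.2002589 ]
0.81 box 171 229 199 254 lid [ 0.3502 -0.1113] radius 0.0256 want 0.0205
0.67 box 370 428 146 198 lid [ 0.5074 -0.0323] radius 0.0248 want 0.0205
0.66 box 284 332 178 235 lid [ 0.4397 -0.0815] radius 0.0209 want 0.0205
0.58 box 502 610 243 314 lid [ 0.6689 -0.0847] radius 0.0524 want 0.0205
0.57 box 517 627 155 227 lid [ 0.6543 -0.0065] radius 0.0503 want 0.0205
0.56 box 329 371 0 48 lid [0.4443 0.0661] radius 0.0165 want 0.0205
tip 0.8 [ 0.3478 -0.1224 -0.001 ]
tip 0.75 [ 0.4485  0.0757 -0.0008]
tip 0.73 [ 0.5125 -0.0352  0.0037]
tip 0.68 [ 0.4404 -0.0814  0.    ]
tip 0.56 [ 0.6589 -0.0223  0.0167]
```

View pics/w5.png

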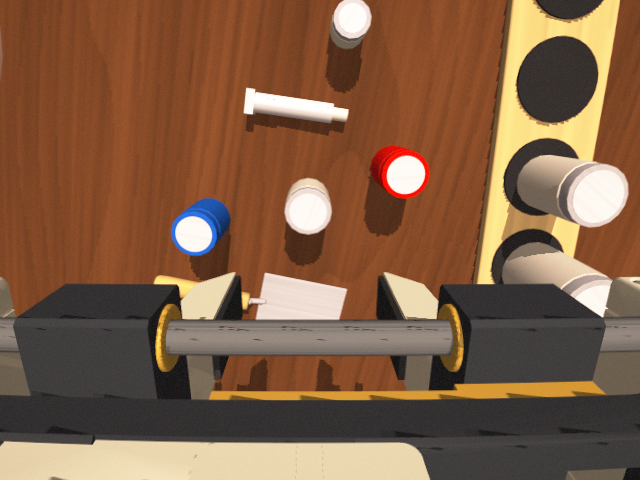

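Pot b (white, lid at (308,211)) is centred under the tool, with red at (405,174) and blue at (195,233) clear of it. c and d are standing on their mats.

Call:
{"fn": "play_rows", "kwargs": {
  "rows": [
    [0.3,0,-0.02,-0.5,0],
    [0.3,0,0,-0.9,0],
    [0.3,0,0,-0.9,0],
    [0.3,0,0,-0.8,0],
    [0.3,0,0,-0.6,0],
    [0.3,0,0,-0.4,0],
    [0.3,0,0,-0.1,0],
    [-1,0,0,0,0]
  ],
  "squeeze": 12
}}

```text
t: 14.65
position: [0.4406, -0.0815, 0.0305]
eef_rot: [-0.001, 0.638, 0.77, -0.001]
force: [0.7, 0.2, 0.8]
opening: 0.0565
finger_force: 0.0
```

Call:
{"fn": "play_rows", "kwargs": {
  "rows": [
    [-1,0,0,0,0],
    [-1,0,0,0,0],
    [-1,0,0,0,0],
    [-1,0,0,0,0],
    [-1,0,0,0,0],
    [-1,0,0,0,0]
  ]
}}

```text
t: 15.15
position: [0.4411, -0.0814, 0.0321]
eef_rot: [0.0, 0.638, 0.77, 0.0]
force: [-0.5, -0.7, 0.3]
opening: 0.0175
finger_force: 0.0
```

Call:
{"fn": "play_rows", "kwargs": {
  "rows": [
    [-1,0,0,0.3,0],
    [-1,0,0,0.6,0],
    [-1,0,0,0.8,0],
    [-1,0,0,0.8,0],
    [-1,0,0,0.8,0],
    [-1,0,0,0.8,0],
    [-1,0,0,0,0],
    [-1,0,0,0,0]
  ]
}}

```text
t: 15.82
position: [0.442, -0.0814, 0.1973]
eef_rot: [0.001, 0.637, 0.77, 0.002]
force: [0.5, 0.0, -1.0]
opening: 0.0004
finger_force: 0.0
```

The fingers shut on nothing. I'll look before doing anything else.

```bash
python3 -c "
from h import *
lid('pot_b',.060,.0205,'pics/w6.png')
d=optics.camera('scene');cv2.imwrite('pics/s6.png',d['img'][:,:,::-1])
for o in finder.tip_of('pot_b','scene'): print(o['p'],o['at'])"
```

```text
[ 0.4420238  -0.08136114  0.19732221]
0.91 box 167 227 197 255 lid [ 0.3501 -0.1115] radius 0.0262 want 0.0205
0.88 box 328 369 0 47 lid [0.4444 0.0649] radius 0.0159 want 0.0205
0.73 box 501 610 242 318 lid [ 0.6696 -0.0879] radius 0.0527 want 0.0205
0.72 box 283 329 178 233 lid [ 0.4394 -0.081 ] radius 0.0199 want 0.0205
0.68 box 369 427 145 197 lid [ 0.5074 -0.032 ] radius 0.0246 want 0.0205
0.62 box 517 627 154 227 lid [ 0.6542 -0.007 ] radius 0.0501 want 0.0205
tip 0.97 [ 0.5142 -0.0337  0.    ]
tip 0.93 [ 0.657  -0.0221  0.0168]
tip 0.83 [ 0.6806 -0.1087  0.0128]
tip 0.66 [0.6506 0.0237 0.0025]
tip 0.65 [ 0.4408 -0.0822 -0.0013]
tip 0.65 [ 0.3488 -0.1208 -0.0015]
tip 0.57 [ 4.473e-01  7.710e-02 -2.000e-04]
0.95 [0.3482, -0.1212, -0.0025]
0.84 [0.681, -0.11, 0.0121]
0.83 [0.5126, -0.0371, 0.0007]
0.79 [0.4434, 0.0756, -0.0001]
0.65 [0.6621, -0.0212, 0.0132]
0.57 [0.44, -0.0829, 0.0012]
```

View pics/s6.png

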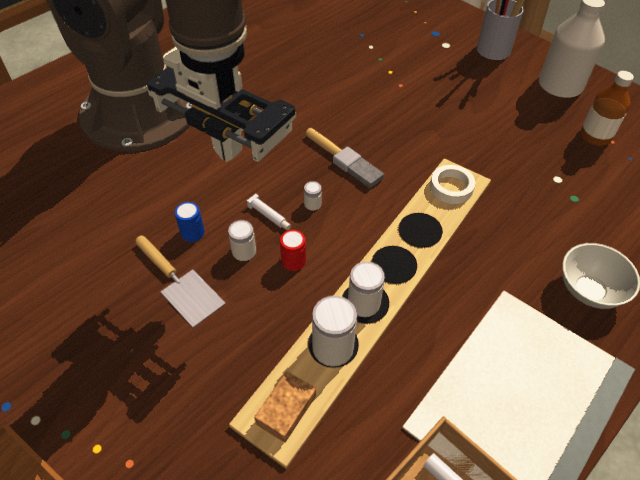

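View pics/w6.png

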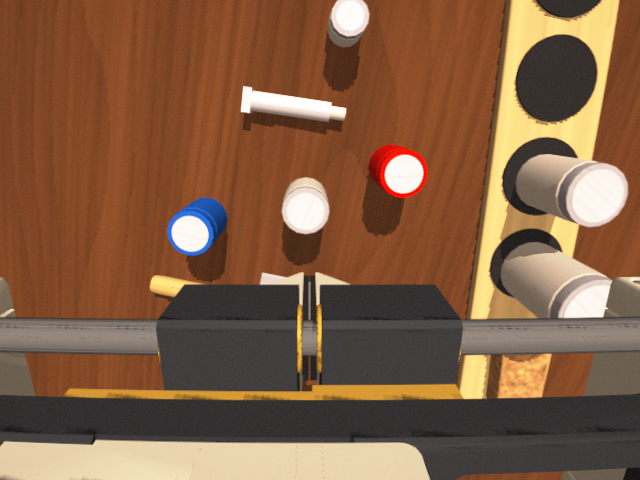

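Run:
```python
from h import *
s=r.state(); print(s)
d=optics.camera("scene"); q=np.asarray(d["attitude"]); M=R.from_quat(q[[1,2,3,0]]).as_matrix()
for p in [s["position"]+[0,0,-.008],s["position"]+[0,0,.047],[.44,-.081,.06],[.44,-.081,0]]:
    print(p,cv2.projectPoints(np.array([p]),cv2.Rodrigues(M.T)[0],-M.T@d["position"],np.array([[d["fx"],0,d["cx"]],[0,d["fy"],d["cy"]],[0,0,1]]),d["dist"])[0].ravel())
w,dw=wrist()
p=dw["Tw"]; print(p[:3,3])
```

```text
{'t': 16.0667, 'joints': array([-0.40876948,  0.14456661,  0.54170353,  2.01701041, -0.08754355,
        1.00447604,  0.36332768]), 'dq': array([ 4.94885387e-04, -7.89040816e-04,  1.46845052e-03, -3.39068060e-03,
        2.51105869e-03,  3.64115054e-03,  6.20653411e-05]), 'joint_efforts': array([-3.01866943e-02, -3.61905348e+01,  2.53844082e+00, -2.92377698e+01,
       -4.12352267e-02,  6.80903974e-02,  4.60504729e-03]), 'position': array([ 0.43991758, -0.08139466,  0.19453894]), 'eef_rot': array([-0.0008173 ,  0.63769433,  0.77028866, -0.00081042]), 'force': array([-0.29510791, -0.64709736,  0.80281589]), 'wrist_torque': array([-0.09362815,  0.03748495,  0.02785651]), 'finger_force': 0.0, 'opening': 0.0006445556253537645}
[ 0.43991758 -0.08139466  0.18653894] [230.46806785 174.97206054]
[ 0.43991758 -0.08139466  0.24153894] [225.88859116 147.27344259]
[0.44, -0.081, 0.06] [239.67370908 229.01556581]
[0.44, -0.081, 0] [243.3078973 250.896714 ]
[ 0.42573491 -0.00847113  0.38055181]
```

Run:
```python
from h import *
d=optics.camera("wrist"); T=np.linalg.inv(d["T_tool_cam"]); K=np.array([[d["fx"],0,d["cx"]],[0,d["fy"],d["cy"]],[0,0,1]])
for z in [.008,-.011,-.03,-.058]:
  for x in [-.0095,.0095]:
    p=np.array([[x,.046,z],[x,-.046,z],[x,.0298,z]])
    print(z,x,cv2.projectPoints(p,cv2.Rodrigues(T[:3,:3])[0],T[:3,3],K,d["dist"])[0].reshape(-1,2).round().tolist())
im=cv2.imread("pics/w5.png")
cv2.imwrite("pics/w5c.png",cv2.resize(im[230:430,100:540],None,fx=1.8,fy=1.8))
```

```text
0.008 -0.0095 [[396.0, 283.0], [224.0, 283.0], [366.0, 283.0]]
0.008 0.0095 [[398.0, 249.0], [222.0, 249.0], [367.0, 249.0]]
-0.011 -0.0095 [[404.0, 298.0], [217.0, 298.0], [371.0, 298.0]]
-0.011 0.0095 [[407.0, 262.0], [214.0, 262.0], [373.0, 262.0]]
-0.03 -0.0095 [[414.0, 317.0], [207.0, 317.0], [378.0, 317.0]]
-0.03 0.0095 [[417.0, 277.0], [204.0, 277.0], [380.0, 277.0]]
-0.058 -0.0095 [[433.0, 352.0], [189.0, 352.0], [390.0, 353.0]]
-0.058 0.0095 [[438.0, 307.0], [184.0, 307.0], [393.0, 307.0]]
```

View pics/w5c.png

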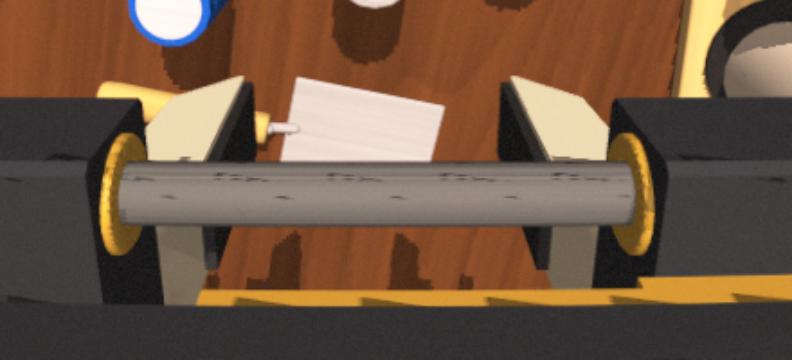

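w5c shows the real fingertips near (378,274). That is about 30 mm above where the stated tool frame projects them, and it fits the miss on b and c being held only by its lid. The fingertips are therefore about 30 mm above the reported TCP, so I'll go 27 mm lower for b.

Call:
{"fn": "play_rows", "kwargs": {
  "rows": [
    [0.3,0,0,0,0],
    [0.3,0,0,0,0],
    [0.3,0,0,0,0],
    [0.3,0,0,-0.5,0],
    [0.3,0,0,-0.9,0],
    [0.3,0,0,-0.9,0],
    [0.3,0,0,-0.9,0],
    [0.3,0,0,-0.4,0]
  ]
}}

```text
t: 16.88
position: [0.4387, -0.0812, 0.0483]
eef_rot: [-0.001, 0.638, 0.77, -0.001]
force: [-0.5, -0.2, 0.7]
opening: 0.0492
finger_force: 0.0
```

Call:
{"fn": "play_rows", "kwargs": {
  "rows": [
    [0.3,0,0,-0.4,0],
    [0.3,0,0,-0.4,0],
    [0.3,0,0,-0.3,0],
    [0.3,0,0,0,0]
  ]
}}

```text
t: 17.22
position: [0.4395, -0.0814, 0.0058]
eef_rot: [-0.001, 0.638, 0.77, -0.001]
force: [-0.4, -0.4, 0.0]
opening: 0.0596
finger_force: 0.0
```

Call:
{"fn": "play_rows", "kwargs": {
  "rows": [
    [-1,0,0,0,0],
    [-1,0,0,0,0],
    [-1,0,0,0,0],
    [-1,0,0,0,0],
    [-1,0,0,0,0]
  ]
}}

```text
t: 17.63
position: [0.4415, -0.0815, 0.0084]
eef_rot: [0.001, 0.638, 0.77, 0.001]
force: [-0.6, -1.0, 6.7]
opening: 0.0418
finger_force: 12.0
```

Call:
{"fn": "play_rows", "kwargs": {
  "rows": [
    [-1,0,0,0.3,0],
    [-1,0,0,0.6,0],
    [-1,0,0,0.9,0],
    [-1,0,0,0.9,0],
    [-1,0,0,0.9,0],
    [-1,0,0,0.6,0],
    [-1,0,0,0,0],
    [-1,0,0,0,0]
  ]
}}

```text
t: 18.3
position: [0.4417, -0.0812, 0.1769]
eef_rot: [0.001, 0.637, 0.771, 0.001]
force: [-1.2, 0.2, -2.3]
opening: 0.0411
finger_force: 12.0
```

Call:
{"fn": "play_rows", "kwargs": {
  "rows": [
    [-1,0.3,0.25,0,0],
    [-1,0.7,0.5,0,0],
    [-1,0.8,0.6,0,0],
    [-1,0.8,0.6,0,0],
    [-1,0.8,0.6,0,0],
    [-1,0.8,0.6,0,0],
    [-1,0.7,0.5,0,0],
    [-1,0.2,0.2,0,0]
  ]
}}

```text
t: 18.97
position: [0.6474, 0.0778, 0.1724]
eef_rot: [-0.001, 0.636, 0.772, -0.0]
force: [-1.1, 0.5, -1.4]
opening: 0.0415
finger_force: 12.0
```

Call:
{"fn": "play_rows", "kwargs": {
  "rows": [
    [-1,0,0,-0.5,0],
    [-1,0,0,-0.7,0],
    [-1,0,0,0,0],
    [-1,0,0,0,0]
  ]
}}

```text
t: 19.3
position: [0.6427, 0.0723, 0.1252]
eef_rot: [-0.002, 0.638, 0.77, -0.002]
force: [1.0, 0.3, -1.1]
opening: 0.0415
finger_force: 12.0
```

Run:
```python
from h import *
s,d=wrist(); print(s["position"]); cv2.imwrite("pics/w7.png",d["img"][:,:,::-1])
for o in finder.trace("mat_p","wrist"):
    ys,xs=np.nonzero(o["region"]); print(round(o["p"],2),xs.min(),xs.max(),ys.min(),ys.max(),len(xs),ray(d,(xs.mean(),ys.mean()),.015)[:2])
for o in finder.trace("pot_b","wrist"):
    ys,xs=np.nonzero(o["region"]); print(round(o["p"],2),xs.min(),xs.max(),ys.min(),ys.max(),len(xs))
h=s["position"][2]+.054
for uv in [(310,290),(310,270),(310,250)]: print(ray(d,uv,h))
```

```text
[0.64274055 0.07233415 0.12518474]
0.96 264 359 171 248 5270 [0.64195297 0.08168729]
0.72 261 364 43 151 8898 [0.62724107 0.16157451]
0.8 15 90 145 193 2813
0.75 272 346 356 390 2151
0.65 257 360 228 364 7775
[0.64004858 0.08651054 0.17918474]
[0.6385694  0.09422843 0.17918474]
[0.63713635 0.10170614 0.17918474]
```

View pics/w7.png

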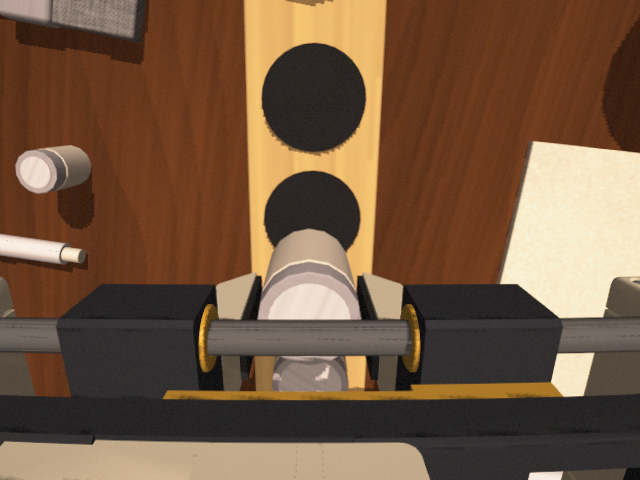

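The wrist view shows pot b held upright with its lid centre at about (309,322), above the second mat. The end mat is free at (314,98), and pot a is at (40,170).

Call:
{"fn": "play_rows", "kwargs": {
  "rows": [
    [-1,0.04,-0.05,-0.5,0],
    [-1,0,0,-0.7,0],
    [-1,0,0,-0.6,0],
    [-1,0,0,-0.4,0],
    [-1,0,0,-0.2,0],
    [-1,0,0,0,0],
    [-1,0,0,0,0]
  ]
}}

```text
t: 20.03
position: [0.6472, 0.0705, 0.0329]
eef_rot: [0.0, 0.638, 0.77, 0.001]
force: [0.1, -0.5, -0.8]
opening: 0.0416
finger_force: 12.0
```

Call:
{"fn": "play_rows", "kwargs": {
  "rows": [
    [-1,-0.04,0.03,-0.1,0],
    [-1,0,0,-0.08,0],
    [-1,0,0,0,0],
    [-1,0,0,0,0],
    [-1,0,0,0,0]
  ]
}}

```text
t: 20.45
position: [0.645, 0.0718, 0.0248]
eef_rot: [0.0, 0.638, 0.77, 0.0]
force: [1.2, 0.3, -0.1]
opening: 0.0415
finger_force: 12.0
```

Call:
{"fn": "play_rows", "kwargs": {
  "rows": [
    [-1,0,0,-0.05,0],
    [-1,0,0,0,0],
    [-1,0,0,0,0]
  ]
}}

```text
t: 20.7
position: [0.6453, 0.0717, 0.0231]
eef_rot: [0.0, 0.638, 0.77, 0.0]
force: [-1.5, -0.3, 5.7]
opening: 0.0414
finger_force: 12.0
```

Contact with the mat. I'll release, rise, and go to pot a at (.445,.077).

Call:
{"fn": "play_rows", "kwargs": {
  "rows": [
    [0,0,0,0,0],
    [0.3,0,0,0,0],
    [0.5,0,0,0,0],
    [0.5,0,0,0,0],
    [0.5,0,0,0.4,0],
    [0.5,0,0,0.9,0],
    [0.5,0,0,1,0],
    [0.3,0,0,1,0]
  ]
}}

```text
t: 21.37
position: [0.644, 0.0715, 0.1553]
eef_rot: [-0.0, 0.638, 0.77, -0.001]
force: [2.3, 0.8, -0.3]
opening: 0.0655
finger_force: 0.0
```

Call:
{"fn": "play_rows", "kwargs": {
  "rows": [
    [0.2,-0.4,0,0.7,0],
    [0.2,-0.8,0,0,0],
    [0.2,-0.9,0,0,0],
    [0.2,-0.9,0,0,0],
    [0.2,-0.9,0.1,0,0],
    [0.2,-0.8,0,0,0],
    [0.2,-0.3,0,0,0],
    [0.2,0,0,0,0]
  ]
}}

```text
t: 22.03
position: [0.442, 0.0759, 0.1825]
eef_rot: [-0.001, 0.637, 0.771, 0.0]
force: [1.0, -0.1, 0.4]
opening: 0.0552
finger_force: 0.0
```

```bash
python3 -c "
from h import *
lid('pot_a',.045,.0155,'pics/w8.png')"
```

```text
[0.44202872 0.07589941 0.18247778]
0.96 box 297 331 185 226 lid [0.4451 0.0786] radius 0.0148 want 0.0155
0.71 box 337 381 299 366 lid [ 0.5117 -0.041 ] radius 0.0212 want 0.0155
0.66 box 494 573 228 290 lid [0.6434 0.0782] radius 0.037 want 0.0155
0.39 box 557 561 473 479 lid [ 0.7676 -0.1648] radius 0.0029 want 0.0155
tip 0.93 [0.6452 0.0683 0.0127]
tip 0.9 [ 0.5156 -0.0324 -0.0023]
tip 0.56 [0.4492 0.0763 0.0023]
```

View pics/w8.png

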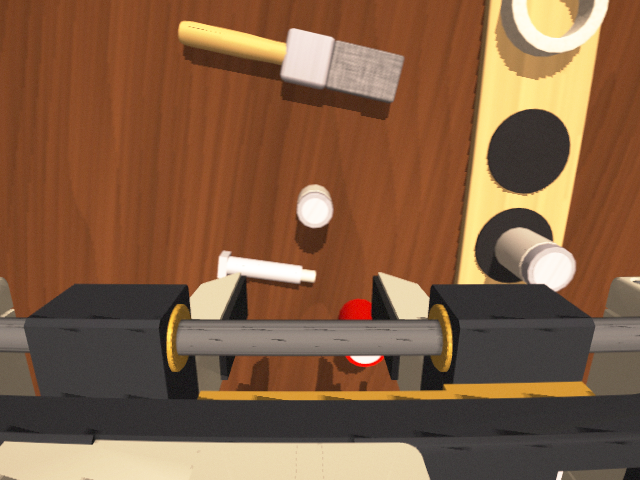

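Pot a's lid is at (315,209), i.e. (.445,.078), and b stands on its mat. Descending to tips at about 18 mm.

Call:
{"fn": "play_rows", "kwargs": {
  "rows": [
    [0.2,0.09,0.05,-0.5,0],
    [0.2,0,0,-0.9,0],
    [0.2,0,0,-0.9,0],
    [0.2,0,0,-0.9,0],
    [0.2,0,0,-0.6,0],
    [0.2,0,0,-0.4,0],
    [0.2,0,0,-0.3,0],
    [0.2,0,0,0,0]
  ],
  "squeeze": 8
}}

```text
t: 22.85
position: [0.4485, 0.0768, -0.0001]
eef_rot: [-0.0, 0.638, 0.77, -0.002]
force: [-0.0, -1.0, 0.3]
opening: 0.0549
finger_force: 0.0
```

Call:
{"fn": "play_rows", "kwargs": {
  "rows": [
    [0.2,0,0,-0.2,0],
    [0.2,0,0,0,0]
  ]
}}

```text
t: 23.02
position: [0.4492, 0.0775, -0.0062]
eef_rot: [0.0, 0.638, 0.77, -0.0]
force: [0.1, 0.3, 0.4]
opening: 0.0554
finger_force: 0.0
```

Call:
{"fn": "play_rows", "kwargs": {
  "rows": [
    [-1,-0.05,0,0,0],
    [-1,0,0,0,0],
    [-1,0,0,0,0],
    [-1,0,0,0,0],
    [-1,0,0,0,0],
    [-1,0,0,0,0]
  ]
}}

```text
t: 23.52
position: [0.4468, 0.078, -0.0051]
eef_rot: [0.0, 0.638, 0.77, 0.0]
force: [-0.3, 0.7, 5.8]
opening: 0.0317
finger_force: 8.0
```

Call:
{"fn": "play_rows", "kwargs": {
  "rows": [
    [-1,0,0,0.3,0],
    [-1,0,0,0.6,0],
    [-1,0,0,0.9,0],
    [-1,0,0,0.9,0],
    [-1,0,0,0.9,0],
    [-1,0,0,0.6,0],
    [-1,0,0,0,0],
    [-1,0,0,0,0]
  ]
}}

```text
t: 24.18
position: [0.4472, 0.0783, 0.1635]
eef_rot: [0.001, 0.637, 0.77, 0.002]
force: [0.2, -0.0, -0.8]
opening: 0.0316
finger_force: 8.0
```

Call:
{"fn": "play_rows", "kwargs": {
  "rows": [
    [-1,0.3,0.15,0,0],
    [-1,0.7,0.3,0,0],
    [-1,0.8,0.35,0,0],
    [-1,0.9,0.4,0,0],
    [-1,0.9,0.4,0,0],
    [-1,0.7,0.3,0,0],
    [-1,0.24,0.16,0,0],
    [-1,0,0,0,0]
  ]
}}

```text
t: 24.85
position: [0.629, 0.1616, 0.1593]
eef_rot: [-0.0, 0.637, 0.771, -0.001]
force: [-0.1, -0.3, -0.2]
opening: 0.0316
finger_force: 8.0
```

Call:
{"fn": "play_rows", "kwargs": {
  "rows": [
    [-1,0,0,-0.5,0],
    [-1,0,0,-0.8,0],
    [-1,0,0,-0.8,0],
    [-1,0,0,-0.6,0],
    [-1,0,0,-0.4,0],
    [-1,0,0,-0.2,0],
    [-1,0,0,0,0],
    [-1,0,0,0,0]
  ]
}}

```text
t: 25.52
position: [0.6275, 0.1596, 0.0303]
eef_rot: [-0.0, 0.638, 0.77, -0.0]
force: [0.6, -0.3, 0.2]
opening: 0.0316
finger_force: 8.0
```

Call:
{"fn": "play_rows", "kwargs": {
  "rows": [
    [-1,0,0,-0.2,0],
    [-1,0,0,-0.15,0],
    [-1,0,0,-0.07,0],
    [-1,0,0,0,0],
    [-1,0,0,0,0]
  ]
}}

```text
t: 25.93
position: [0.628, 0.1602, 0.0137]
eef_rot: [-0.0, 0.638, 0.77, -0.0]
force: [1.1, -0.1, -0.0]
opening: 0.0315
finger_force: 8.0
```

Call:
{"fn": "play_rows", "kwargs": {
  "rows": [
    [-1,0,0,-0.06,0],
    [-1,0,0,0,0],
    [-1,0,0,0,0]
  ]
}}

```text
t: 26.18
position: [0.628, 0.1602, 0.0113]
eef_rot: [0.0, 0.638, 0.77, 0.0]
force: [0.7, -0.8, -0.4]
opening: 0.0313
finger_force: 8.0
```

Call:
{"fn": "play_rows", "kwargs": {
  "rows": [
    [-1,0,0,-0.03,0],
    [-1,0,0,0,0],
    [-0.1,0,0,0,0],
    [0.2,0,0,0,0],
    [0.2,0,0,0,0],
    [0.2,0,0,0.4,0],
    [0.2,0,0,0.9,0],
    [0.2,0,0,1,0]
  ]
}}

```text
t: 26.85
position: [0.6262, 0.1597, 0.1011]
eef_rot: [-0.001, 0.638, 0.77, -0.002]
force: [0.4, 0.3, -0.7]
opening: 0.0549
finger_force: 0.0
```

Call:
{"fn": "play_rows", "kwargs": {
  "rows": [
    [0.2,0,0,1,0],
    [0.2,-0.4,0,0.8,0],
    [0.2,-0.8,0,0.5,0],
    [0.2,-0.9,0,0,0],
    [0.2,-0.9,0,0,0],
    [0.2,-0.8,0,0,0],
    [0.2,-0.5,0,0,0],
    [0.2,0,0,0,0]
  ]
}}

```text
t: 27.52
position: [0.4518, 0.1603, 0.194]
eef_rot: [-0.002, 0.637, 0.771, -0.0]
force: [0.2, -0.0, -0.3]
opening: 0.0549
finger_force: 0.0
```

Run:
```python
from h import *
B=np.array([.6525,.0275]); yv=np.array([-.177,.984]); xv=np.array([.984,.177])
for c in ["scene","top"]:
    d=optics.camera(c); cv2.imwrite(f"pics/{c}9.png",d["img"][:,:,::-1])
    for l in ["pot_a","tape"]:
        for o in finder.tip_of(l,c):
            p=np.array(o["at"]); q=p[:2]-B; print(c,l,round(o["p"],2),p.round(3),"board",round(q@xv,4),round(q@yv,4))
```

```text
scene pot_a 0.97 [ 0.679 -0.11   0.015] board 0.0015 -0.1403
scene pot_a 0.84 [0.642 0.073 0.013] board -0.002 0.0467
scene pot_a 0.66 [0.627 0.164 0.009] board -0.0014 0.1386
scene pot_a 0.62 [0.63  0.16  0.014] board 0.001 0.1343
scene pot_a 0.61 [ 0.346 -0.122 -0.001] board -0.3285 -0.0931
scene pot_a 0.6 [ 0.512 -0.034  0.001] board -0.1492 -0.0353
scene tape 0.76 [0.606 0.278 0.014] board -0.0017 0.2553
top pot_a 0.9 [ 0.511 -0.035 -0.002] board -0.1499 -0.0365
top pot_a 0.83 [ 0.685 -0.111  0.015] board 0.007 -0.1422
top pot_a 0.76 [0.628 0.16  0.016] board -0.0011 0.1351
top pot_a 0.64 [0.644 0.076 0.011] board 0.0006 0.0493
top pot_a 0.52 [0.644 0.069 0.009] board -0.0006 0.0421
```

View pics/scene9.png

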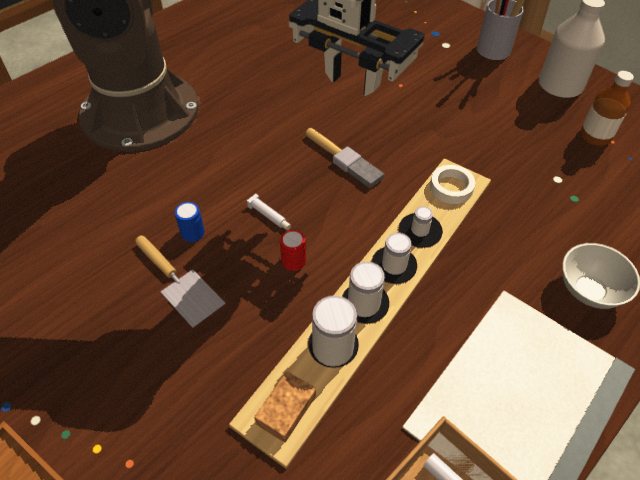

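All four pots stand on the mats in order of size and the tape is still. I'll check their centring by fitting the known cylinders to the traced outlines in both cameras.

Run:
```python
from h import *
from scipy.optimize import minimize
B=np.array([.6525,.0275]); yv=np.array([-.177,.984]); xv=np.array([.984,.177])
def proj(d,p):
    q=np.asarray(d["attitude"]); M=R.from_quat(q[[1,2,3,0]]).as_matrix()
    return cv2.projectPoints(np.asarray(p,float),cv2.Rodrigues(M.T)[0],-M.T@d["position"],np.array([[d["fx"],0,d["cx"]],[0,d["fy"],d["cy"]],[0,0,1]]),d["dist"])[0].reshape(-1,2)
t=np.linspace(0,2*np.pi,60)
def mask(d,x,y,rr,z0,z1):
    P=np.concatenate([np.c_[x+rr*np.cos(t),y+rr*np.sin(t),0*t+z] for z in (z0,z1)])
    m=np.zeros((480*4,640*4),np.uint8); cv2.fillConvexPoly(m,cv2.convexHull((proj(d,P)*4+1.5).round().astype(np.int32)),1)
    return cv2.resize(m.astype(np.float32),(640,480),interpolation=cv2.INTER_AREA)
for c in ["scene","top"]:
    d=optics.camera(c); regs=[o["region"] for l in("pot_a","mat_p") for o in finder.trace(l,c)]
    for n,xy,rr,h in [("a",(.628,.160),.016,.045),("b",(.6445,.072),.021,.06),("c",(.660,-.0165),.026,.078),("d",(.676,-.1045),.031,.098)]:
        best=None
        for z0,z1,R_,nm in [(.015,.015+h,rr,"pot"),]:
            for reg in regs:
                f=lambda p: -np.minimum(mask(d,*p,R_,z0,z1),reg).sum()/np.maximum(mask(d,*p,R_,z0,z1),reg).sum()
                if f(xy)>-.35: continue
                s=minimize(f,xy,method="Nelder-Mead",options=dict(initial_simplex=[xy,(xy[0]+.006,xy[1]),(xy[0],xy[1]+.006)],xatol=3e-4,fatol=1e-4))
                if best is None or s.fun<best.fun: best=s
        if best is not None:
            q=best.x-B; print(c,n,"IoU",round(-best.fun,2),best.x.round(4),"board x,y",round(q@xv,4),round(q@yv,4))
```

```text
scene a IoU 0.94 [0.6298 0.16  ] board x,y 0.0012 0.1344
scene b IoU 0.97 [0.6465 0.073 ] board x,y 0.0021 0.0458
scene c IoU 0.92 [ 0.6614 -0.0191] board x,y 0.0005 -0.0474
scene d IoU 0.97 [ 0.681  -0.1093] board x,y 0.0038 -0.1397
top a IoU 0.91 [0.6275 0.1591] board x,y -0.0014 0.1339
top b IoU 0.87 [0.6453 0.0713] board x,y 0.0007 0.0444
top c IoU 0.92 [ 0.6584 -0.0203] board x,y -0.0027 -0.0481
top d IoU 0.92 [ 0.6785 -0.1091] board x,y 0.0014 -0.139
```

All four are within 5 mm of their mat centres, against a 12 mm tolerance. The gripper is clear, so I'm handing in.

```bash
python3 -c "
from bench import r
print(r.job_done())"
```

```text
the job is handed in; nothing more can be done
None
```

All four pots stand upright on the mats in order of size, smallest nearest the tape, each within about 5 mm of its mat's centre; the tape was not touched, and the job was handed in at about 28 s with no verdict returned.

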